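# Hang up the boot scraper and bring the polish bottle to the front

### The job

The steel boot scraper stands in the way in front of the shoe-care carousel: first hang it astride the bar of the low rail, near the middle, and let go of it so that it hangs there by itself. Then turn the carousel by its bar handle until the slim-necked bottle stands at the front, in line with the tongue that sticks out of the carousel's foot, and finish with the gripper still holding the handle so that the turntable stays still there. Leave the other things on the rack where they are.

Things in the scene. Friction and masses are not known exactly. Their poses are not given: they have to be found in the camera images.
- scraper: loose steel boot scraper, about 0.3 kg: an upside-down U (saddle), 80 mm long along its own y (its channel), 50 wide along x, 119 high; stands on its legs before the carousel. Origin on the ground between the legs. Legs 65 high, bristles inside, free gap between them 30 mm; roofed ridge (30 degrees) centres itself on a bar. Same after a half turn
- scraper_grip (a point): middle of the black grip on the scraper's ridge, 104 mm above the scraper's origin; axes as the scraper. The grip is 16 mm thick along x, 64 long along y, from 77 to 119 mm above the origin
- scraper_saddle (a point): point inside the scraper under its ridge, 69.4 mm above its origin: where the centre of the rail's bar comes to lie when the scraper hangs on it; axes as the scraper
- rail: fixed low steel rail: a round level bar 12 mm thick, 200 mm long between two posts, its centre 150 mm above the rack top. Origin on the rack top under the middle of the bar; y runs along the bar
- rail_mid (a point): middle of the bar, on its centre line; y runs along the bar, z up
- carousel_base: fixed grey round foot of the carousel, radius 85; a flat tongue 34 wide sticks out to 135 mm from the centre on its front side, its own -x. Origin on the rack top, on the turning axis
- carousel: turntable: wooden disc, radius 100, top 26 mm above the rack, turns endlessly about the vertical axis through its origin (at rack height), stays where left (friction 0.04 N m). Fixed on it 70 mm out: slim-necked white bottle at its own -x (radius 18, top 104 mm above the rack, tallest), wide jar at -y, flat tin at +y, brush block at +x (these under 75 mm)
- handle (a point): centre of the bar handle on the carousel's middle post, on the turning axis, 138 mm above the rack; axes as the carousel. The bar is 64 mm long along x (the line from brush block to bottle), 14 thick along y, from 125 to 151 mm above the rack
- bottle (a point): foot of the slim-necked bottle, on the bottle's axis, 70 mm from the turning axis, 26 mm above the rack
- front_place (a point): where the bottle's foot belongs: on the middle line of the tongue, 70 mm from the turning axis, 26 mm above the rack
- bowl: small blue ceramic bowl, rim radius 42, 40 high (mm), loose bystander; origin at its underside's centre
- doorstop: black rubber wedge doorstop, 100 x 40, about 32 high (mm), loose bystander; origin at its underside's centre
- shoe_tree: yellow plastic shoe tree, 250 long along its own y, 75 wide, 45 high (mm), loose bystander; origin at its underside's centre
- tin: flat round metal polish tin standing alone on the rack, radius 37, 24 high (mm), loose bystander; origin at its underside's centre
- shoe_brush: wooden shoe brush, 150 long along its own x, 50 wide, 46 high (mm), loose bystander; origin at its underside's centre
- shoehorn: flat steel shoehorn, 195 long along its own x, 38 wide, 6 high (mm), loose bystander; origin at its underside's centre

How it is judged:
By the outcome, as a careful person would: the job done as asked, in the order asked, and still so for the second after the job is handed in, while the arm keeps its last pose, push and grip.
It also fails if it takes over 72 s, if anything falls off the work surface, if the arm or the gripper's body presses on something with over 40 N, if the wrist force passes 120 N, or if a joint passes its speed limit or range.

### The arm

A 6-joint arm with a two-finger parallel gripper is mounted at the origin on the work surface. World frame = base frame: x ahead of the robot, y to its left, z up, the work surface at z = 0. Lengths are in mm, angles in rad, forces in N, time in s.
With the tool pointing down it reaches from about 350 to 775 mm from the base axis. Payload 7.3 kg.
Tool frame: the origin (TCP) lies midway between the tips of the shut fingers; the grasp point (between the pads) lies 19 mm behind it; z points along the fingers, y is the direction in which the jaws open and shut (so a half turn about z gives the same grasp; the last joint's range is limited). The gripper opens to 92 mm and grips with 3 to 60 N. Pads are 19 mm wide; open, the fingers measure 130 mm over their backs; the gripper's body (75 mm by 190 mm) begins 47 mm behind the grasp point.
Start: joints at [1.174, 0.342, 1.524, -0, 1.275, -0.146], TCP at [130.278, 508.599, 226.741] pointing down, gripper open.
Joint ranges: [-2.53, 2.53], [-0.77, 2.02], [0.04, 2.7], [-1, 4.14], [0.28, 2.66], [-3.11, 3.11]. Speed limits (rad/s): [2.57, 2.57, 3.14, 3.14, 3.14, 3.14].

### API

Orientations are given as [roll, pitch, yaw] about the fixed x, y, z axes, in that order (R = Rz(yaw) Ry(pitch) Rx(roll)).
In Python, from plant import readout, optics, job gives the robot as it stands.
- The arm moves only by the tool drive_tool, never from a script. Its argument "series" is a list of rows, each a list of 4 numbers: the shift along the world's x, y, z in mm, then the turn about the world's z in degrees. A call has 1 to 12 rows; each row shifts and turns the commanded pose from where the row before left it; what a row does not reach is not made up. A row lasts 1/10 s, in which the tool goes at most 50 mm and 8.59 degrees, less where a joint would pass 70% of its speed; a pose out of reach is approached as far as the arm can. A call with a gripper value outside its range is refused whole. "hand" is the closure, from 0 (fully open) to 1 (shut), set as the call begins (left out, the last holds). The fingers move at their own pace and stop on an object; the grip force is fixed at half the most. Time passes only in rows, so rows that do not move let the fingers close. It gives the time, the measured TCP pose, the force and the opening at its end, in the units of the state.
- readout.get_obs(): the state, without advancing time (a new reading comes with each control period).
- optics.capture(name): name is "scene" or "top"; returns a dict with "image" (384x512x3 uint8, blue, green, red), "depth" (384x512 float32, mm along the optical axis (not along the pixel's ray), 0 where there is no reading), "vfov" (degrees; the focal length in pixels is half the picture's height over the tangent of half this angle, whatever the lens; pixels are square), "cx", "cy" (the principal point, pixels), "eye" and "rotation" of the camera in the world. Camera axes: x right, y down, z forward; pixel columns grow to the right and rows downward; lengths in mm; the calibration is good to about 2 mm. A picture is of the moment at which its call begins.
- job.close_job(): hands the job in, once; it reports no verdict.
The state is a dict: "time": time; "joint_positions": joint angles; "dq": joint speeds; "tau": joint torques, N m; "tool_pos": TCP position; "tcp_rot": TCP orientation; "contact_force": force on the tool from outside, world axes, zero at the start; "moment": the same for the moment, N m; "grip_width": finger opening in mm.
Only numpy, scipy, OpenCV 4.12 (cv2) and the standard library are available. Lean on these libraries where they do the work, as an engineer would, in place of code of your own. Each camera call takes 0.05 s, during which the arm holds its last target.

## Working session

There is one attempt and no reset: what is moved stays moved. The work goes in short steps, Python scripts to look and compute and a tool call to move; the robot and the scene stay as the last step left them, time stands still between calls to the robot, and variables do not carry over. Pictures are saved under pics/ and viewed, and the job is handed in when it is done.

Besides the shell and the picture viewer there is one more tool, called after ">>>" by a JSON object that holds its "op" and its "data". drive_tool: Moves the arm, as the interface text tells. Its arguments: {"type":"object","properties":{"series":{"type":"array"},"hand":{"type":"number"}},"required":["series"]}

```bash
mkdir -p pics; ls
cat > h.py <<'E'
import numpy as np, cv2, pickle
from plant import readout, optics, job
def snap(tag):
    r={}
    for n in("scene","top"):
        c=optics.capture(n); r[n]=c; cv2.imwrite(f"pics/{tag}_{n}.png",c["image"])
    pickle.dump(r,open(f"pics/{tag}.pkl","wb")); return r
def load(tag): return pickle.load(open(f"pics/{tag}.pkl","rb"))
def foc(c): return c["image"].shape[0]/2/np.tan(np.radians(c["vfov"])/2)
def ray(c,u,v):
    f=foc(c); d=np.array([(u-c["cx"])/f,(v-c["cy"])/f,1.]); return np.array(c["eye"]),np.array(c["rotation"])@d
def plane(c,u,v,z):
    e,d=ray(c,u,v); return e+d*(z-e[2])/d[2]
def dep(c,u,v):
    e,d=ray(c,u,v); return e+d*c["depth"][int(round(v)),int(round(u))]
def proj(c,p):
    q=np.array(c["rotation"]).T@(np.array(p,float)-c["eye"]); f=foc(c); return q[0]/q[2]*f+c["cx"],q[1]/q[2]*f+c["cy"]
def cloud(c):
    h,w=c["depth"].shape; u,v=np.meshgrid(np.arange(w),np.arange(h)); f=foc(c)
    d=np.stack([(u-c["cx"])/f,(v-c["cy"])/f,np.ones_like(u,float)],-1)*c["depth"][...,None]
    return d@np.array(c["rotation"]).T+np.array(c["eye"])
E
python3 - <<'E'
from h import *
r=snap("a")
for n,c in r.items(): print(n,c["vfov"],c["cx"],c["cy"],c["eye"],np.round(c["rotation"],3).tolist(),(c["depth"]==0).mean())
print(readout.get_obs())
E
```

```text
pics
scene 55.88771203870374 260.9139223166751 190.43748433377837 [1089.13251742  640.79238727  778.32383324] [-2.261, -0.009, 2.507] 0.0038553873697916665
top 55.93158305208837 256.75406595585554 188.52997143293447 [402.49196106 -20.14056293 998.79213166] [-2.916, -0.004, -1.465] 0.004053751627604167
{'time': 0.1, 'joint_positions': array([ 1.17399667e+00,  3.42680934e-01,  1.52490475e+00,  5.55148158e-06,
        1.27537174e+00, -1.45982092e-01]), 'dq': array([ 0.00068669, -0.00069822, -0.00133685, -0.0004931 ,  0.00036535,
        0.00076842]), 'tau': array([ 2.48048716e-03, -4.31999481e+01, -2.44692475e+01,  7.21322419e-02,
        5.26315346e-02, -5.25432779e-05]), 'tool_pos': array([130.13528274, 508.25803747, 226.10581635]), 'tcp_rot': array([-3.14024317e+00, -2.03777908e-04,  2.89077333e+00]), 'contact_force': array([ 0.11458299, -0.67684803,  0.10252388]), 'moment': array([-0.01773315,  0.01995635,  0.0518122 ]), 'grip_width': 91.92072752091966}
```

```bash
cat >> h.py <<'E'
from scipy.spatial.transform import Rotation
_l=load
def fix(r):
    for c in r.values():
        if np.ndim(c["rotation"])==1: c["rotation"]=Rotation.from_euler("xyz",c["rotation"]).as_matrix()
    return r
_s=snap
def snap(t): return fix(_s(t))
def load(t): return fix(_l(t))
E
python3 - <<'E'
from h import *
r=load("a")
for n,c in r.items():
    P=cloud(c); print(n,np.round(c["rotation"],2).tolist()); 
    for v in range(30,384,60): print([np.round(P[v,u]).astype(int).tolist() for u in range(30,512,90)])
E
```

```text
scene [[-0.81, 0.37, -0.46], [0.59, 0.52, -0.62], [0.01, -0.77, -0.64]]
[[893, -1502, 253], [283, -2140, 10], [119, -1119, 219], [-523, -1130, 115], [-1461, -1134, -35], [-1450, -473, 119]]
[[965, -2158, -273], [648, -1102, 30], [408, -635, 139], [-109, -642, 3], [77, -13, 280], [-1453, -332, -229]]
[[1118, -2136, -686], [825, -626, 5], [541, -428, 2], [255, -224, 2], [60, 36, 66], [-1459, -175, -623]]
[[1251, -1525, -751], [944, -292, 3], [714, -130, 1], [482, 36, 1], [248, 204, -1], [12, 372, -2]]
[[1340, -1012, -741], [964, -748, -750], [832, 74, 1], [639, 216, 2], [472, 369, 35], [245, 499, 0]]
[[1408, -657, -751], [1082, -420, -752], [919, 224, 3], [751, 345, 0], [699, 507, 179], [413, 590, 0]]
top [[0.11, -0.97, 0.22], [-0.99, -0.1, 0.02], [0.0, -0.22, -0.97]]
[[1568, 1360, -761], [1607, 854, -740], [1666, 366, -748], [1722, -127, -750], [1782, -625, -758], [1837, -1123, -758]]
[[861, 712, 1], [887, 439, 7], [920, 173, -1], [1365, -156, -758], [1410, -630, -747], [1458, -1101, -741]]
[[653, 610, 80], [689, 387, 46], [721, 142, 31], [760, -113, -2], [789, -375, -5], [769, -566, 111]]
[[502, 619, 5], [525, 359, 37], [552, 119, 28], [581, -125, 13], [609, -377, 2], [637, -629, -1]]
[[344, 572, 18], [369, 341, 3], [394, 101, 2], [419, -137, 19], [446, -382, -2], [462, -547, 127]]
[[194, 545, -1], [219, 313, 0], [243, 81, 1], [267, -152, -4], [293, -384, 3], [328, -547, 120]]
```

View pics/a_scene.png

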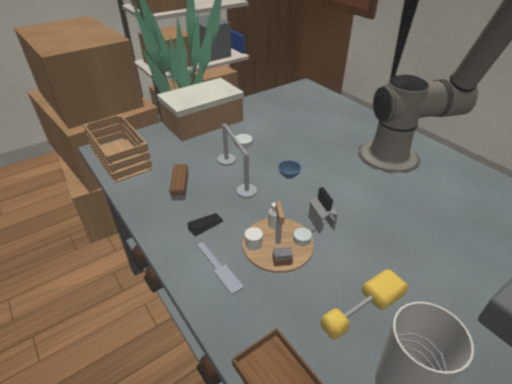

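View pics/a_top.png

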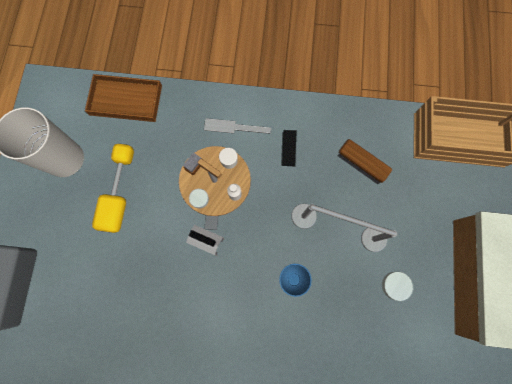

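Run:
```python
from h import *
r=load("a")
a=r["top"]["image"][135:265,160:410]; cv2.imwrite("pics/a_tz.png",cv2.resize(a,None,fx=3.2,fy=3.2,interpolation=cv2.INTER_CUBIC))
a=r["scene"]["image"][110:275,150:350]; cv2.imwrite("pics/a_sz.png",cv2.resize(a,None,fx=3.6,fy=3.6,interpolation=cv2.INTER_CUBIC))
```

```text
(no output)
```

View pics/a_tz.png

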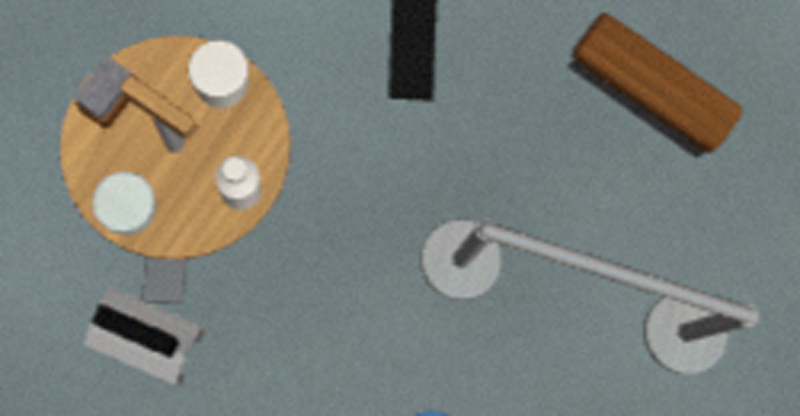

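View pics/a_sz.png

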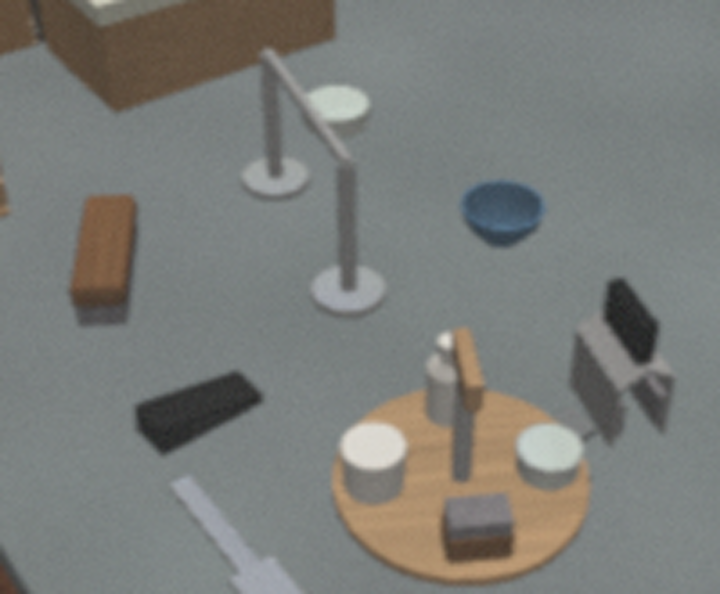

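Run:
```python
from h import *
r=load("a"); t,s=r["top"],r["scene"]
def tri(pa,pb):
    (e1,d1),(e2,d2)=ray(t,*pa),ray(s,*pb)
    A=np.stack([d1,-d2],1); k=np.linalg.lstsq(A,e2-e1,rcond=None)[0]
    a,b=e1+k[0]*d1,e2+k[1]*d2; return (a+b)/2,np.linalg.norm(a-b)
Pt,Ps=cloud(t),cloud(s)
def comp(mask,box):
    x0,y0,x1,y1=box; m=np.zeros(mask.shape,np.uint8); m[y0:y1,x0:x1]=mask[y0:y1,x0:x1]
    n,l,st,ce=cv2.connectedComponentsWithStats(m); i=1+np.argmax(st[1:,4]); return l==i,ce[i],st[i]
# grip: black
for n,c,P,box in(("top",t,Pt,(175,215,235,265)),("scene",s,Ps,(300,180,345,230))):
    g=c["image"].max(2)<50; m,ce,st=comp(g.astype(np.uint8),box)
    rect=cv2.minAreaRect(np.argwhere(m)[:,::-1].astype(np.float32)); q=cv2.boxPoints(rect)
    p=P[m]; print(n,"grip",ce,st,rect,"z pct",np.percentile(p[:,2],[5,50,95]),"med",np.median(p,0))
    if n=="top":
        w=np.array([plane(c,*x,119) for x in q]); print(np.round(w,1)); 
        print("centre",plane(c,*rect[0],119), [np.linalg.norm(w[i]-w[(i+1)%4]) for i in range(4)], [np.degrees(np.arctan2(*(w[(i+1)%4]-w[i])[[1,0]])) for i in range(2)])
# by cloud: points of either view in height bands
for n,P,t_ in(("top",Pt,0),("scene",Ps,0)):
    def band(x,y,rad,z0,z1):
        return (np.hypot(P[...,0]-x,P[...,1]-y)<rad)&(P[...,2]>z0)&(P[...,2]<z1)
    for name,x,y,rad,z0,z1 in(("bar",530,-150,170,138,165),("handle",600,90,60,135,160),("bottle",600,50,120,90,115)):
        m=band(x,y,rad,z0,z1); p=P[m]
        if len(p)<5: print(n,name,"few",len(p)); continue
        c0=np.median(p,0); 
        rc=cv2.minAreaRect(p[:,:2].astype(np.float32)); 
        uu=np.argwhere(m); print(n,name,len(p),"mean",p.mean(0).round(1),"med",c0.round(1),"rect",np.round(rc[0],1),np.round(rc[1],1),round(rc[2],1),"px",uu.min(0),uu.max(0),"zmax",np.percentile(p[:,2],95))
```

```text
top grip [202.01886792 238.05660377] [189 231  27  15 159] ((202.16494750976562, 238.1288604736328), (26.602069854736328, 5.990542411804199), 23.96249008178711) z pct [115.04442662 119.28254998 121.88619346] med [467.67258039 116.17086557 119.28254998]
[[470.5 149.  119. ]
 [484.2 145.1 119. ]
 [464.7  82.9 119. ]
 [451.1  87.  119. ]]
centre [467.56442432 115.91451411 119.        ] [np.float64(14.297854079292616), np.float64(65.1595721033447), np.float64(14.202639448662568), np.float64(64.93662001839027)] [np.float64(-15.89974141350247), np.float64(-107.49440859661337)]
scene grip [324.65151515 199.83333333] [319 189  13  21 132] ((324.6600036621094, 198.88002014160156), (21.400001525878906, 8.800000190734863), 53.13010025024414) z pct [ 90.5032286  107.44907744 120.15033275] med [480.68301898 129.76570954 107.44907744]
top bar 438 mean [ 547.2 -222.8  155.4] med [ 547.  -222.9  155.8] rect [ 548.  -224.9] [196.3  14.8] 78.2 px [204 308] [234 389] zmax 158.82607162305737
top handle 126 mean [631.5 111.2 149.7] med [631.5 110.9 151.1] rect [633.1 111.6] [44.7 14.4] 61.6 px [163 203] [177 220] zmax 153.74575496243912
top bottle 59 mean [607.7  68.7 104.2] med [604.8  59.8 104.6] rect [618.5  84.7] [78.8 18.4] 60.2 px [174 209] [191 236] zmax 109.18022011649191
scene bar 152 mean [ 556.3 -209.   153.5] med [ 557.2 -204.2  155. ] rect [ 551.4 -223.9] [194.2  14.7] 76.8 px [126 224] [159 247] zmax 157.66101806140472
scene handle 68 mean [636.3 108.8 149.9] med [635.5 109.  151.1] rect [636.3 110.2] [44.6 13.3] 60.3 px [201 275] [212 282] zmax 152.87619500143228
scene bottle 52 mean [627.5  88.4 100.3] med [616.1  64.9 100.8] rect [625.7  86.3] [89.9 13.9] 65.0 px [202 271] [227 281] zmax 108.75234794381166
```

Run:
```python
from h import *
r=load("a"); t,s=r["top"],r["scene"]
for n,c in r.items():
    P=cloud(c)
    m=(np.hypot(P[...,0]-620,P[...,1]-105)<130)
    h=m&(P[...,2]>140)&(P[...,2]<158); p=P[h]; rc=cv2.minAreaRect(p[:,:2].astype(np.float32))
    print(n,"handle",len(p),p.mean(0),rc, "n")
    v=np.linalg.eigh(np.cov(p[:,:2].T))[1][:,1]; print("  axis deg",np.degrees(np.arctan2(v[1],v[0])))
    hsv=cv2.cvtColor(c["image"],cv2.COLOR_BGR2HSV)
    # disc contour
    w=m&(hsv[...,0]<25)&(hsv[...,1]>70)&(P[...,2]<40)
    cs,_=cv2.findContours(w.astype(np.uint8),cv2.RETR_EXTERNAL,cv2.CHAIN_APPROX_NONE); k=max(cs,key=cv2.contourArea)
    k=cv2.convexHull(k)[:,0]
    q=np.array([plane(c,*x,26)[:2] for x in k]); A=np.c_[2*q,np.ones(len(q))]; sol=np.linalg.lstsq(A,(q**2).sum(1),rcond=None)[0]
    print("  disc",sol[:2],np.sqrt(sol[2]+sol[0]**2+sol[1]**2), "z",np.median(P[w][:,2]))
    b=m&(P[...,2]>97)&(P[...,2]<112)&(hsv[...,1]<60)&(P[...,1]<85)&(P[...,0]<620); p=P[b]
    print("  bottle top",len(p),p.mean(0),np.median(p,0))
    # bar
    bm=(np.abs(P[...,0]-548)<70)&(np.abs(P[...,1]+223)<120)&(P[...,2]>135)&(P[...,2]<165); p=P[bm]
    u=np.argwhere(bm)[:,::-1]
    q=np.array([plane(c,*x,150)[:2] for x in u]); rr=cv2.minAreaRect(q.astype(np.float32))
    mu=q.mean(0); v=np.linalg.eigh(np.cov(q.T))[1][:,1]; tt=(q-mu)@v
    print("  bar",mu,np.degrees(np.arctan2(v[1],v[0])),tt.min(),tt.max(),"midpt",mu+v*(tt.min()+tt.max())/2,rr)
# tongue
c=t;P=cloud(c);im=c["image"]
for v in range(212,236): print(v,[int(im[v,u].mean()) for u in range(196,226)])
```

```text
scene handle 116 [643.81276711 122.78005636 149.73853166] ((641.3479614257812, 119.32716369628906), (65.54939270019531, 13.445622444152832), 61.09105682373047) n
  axis deg 61.47233871811998
  disc [640.72100583 120.3054178 ] 99.09807547568654 z 26.490320759581095
  bottle top 21 [610.87071888  56.57550866 103.23818392] [611.92105993  57.3421495  103.71734228]
  bar [ 552.38140887 -221.56351602] 77.03851617406879 -122.9843253958688 114.32524788110871 midpt [ 551.41031065 -225.78274273] ((553.915771484375, -226.3527069091797), (237.2596435546875, 21.660566329956055), 77.5990219116211)
top handle 160 [636.18892757 118.81187486 150.85225553] ((637.6935424804688, 119.70838928222656), (63.157325744628906, 14.334723472595215), 61.277896881103516) n
  axis deg 61.428193443516165
  disc [637.256786   119.18971371] 99.44360791949484 z 26.92149123887492
  bottle top 48 [603.19392361  58.47078657 104.56873171] [602.83624195  58.45108076 105.01645765]
  bar [ 545.52718646 -235.33404412] 77.64699942486811 -106.75058521790552 109.53166325221054 midpt [ 545.82467017 -233.97569873] ((544.30084228515
[... 3072 characters left out ...]
9, 140, 139, 133, 131, 127, 125, 122, 124, 121, 119, 122, 122, 120, 120, 122, 121, 118, 118, 120, 115]
232 [50, 90, 123, 138, 144, 142, 137, 137, 139, 141, 141, 139, 142, 136, 136, 127, 127, 121, 121, 120, 116, 119, 116, 121, 118, 121, 123, 121, 119, 117]
233 [17, 22, 40, 71, 120, 133, 139, 141, 140, 135, 140, 139, 141, 142, 139, 137, 136, 139, 135, 138, 122, 121, 121, 124, 121, 121, 123, 115, 119, 115]
234 [16, 13, 14, 17, 39, 50, 90, 126, 134, 139, 138, 138, 138, 137, 139, 140, 142, 142, 135, 131, 134, 125, 123, 122, 123, 123, 119, 118, 121, 114]
235 [10, 18, 16, 12, 15, 13, 22, 55, 90, 123, 133, 138, 142, 137, 137, 139, 144, 143, 139, 139, 138, 139, 131, 127, 123, 123, 123, 120, 122, 120]
```

Run:
```python
from h import *
r=load("a"); t,s=r["top"],r["scene"]
B={}
for n,c in r.items():
    P=cloud(c)
    bm=(np.abs(P[...,0]-548)<70)&(np.abs(P[...,1]+228)<125)&(P[...,2]>147)&(P[...,2]<165); p=P[bm][:,:2]
    mu=p.mean(0); v=np.linalg.eigh(np.cov(p.T))[1][:,1]; tt=(p-mu)@v
    print(n,"bar mid",mu+v*(tt.min()+tt.max())/2,np.degrees(np.arctan2(v[1],v[0])),np.ptp(tt),"ztop",np.percentile(P[bm][:,2],[10,50,90]))
    g=(np.hypot(P[...,0]-468,P[...,1]-116)<60)&(P[...,2]>113)&(P[...,2]<126)&(c["image"].max(2)<60); p=P[g][:,:2]
    rc=cv2.minAreaRect(p.astype(np.float32)); v=np.linalg.eigh(np.cov(p.T))[1][:,1]
    print("  grip",len(p),p.mean(0),rc,np.degrees(np.arctan2(v[1],v[0])))
P=cloud(t)
print("tongue z",np.median(P[217:226,207:215,2]))
for z in(8,14):
    a,b=plane(t,211.1,217,z),plane(t,210.4,227.5,z); c0=np.array([637.3,119.2])
    L=[plane(t,205,217,z),plane(t,204,228,z)];R=[plane(t,217.2,217,z),plane(t,216.5,227,z)]
    print(a,b,np.degrees(np.arctan2(*(b-a)[[1,0]])),np.degrees(np.arctan2(*(b[:2]-c0)[::-1])),np.linalg.norm(plane(t,210.3,229,z)[:2]-c0),np.linalg.norm(L[0]-R[0]))
    for e in(L,R): print(np.degrees(np.arctan2(*(e[1]-e[0])[[1,0]])))
```

```text
scene bar mid [ 551.28828122 -231.9292897 ] 77.81764464058797 209.92413009380235 ztop [150.95445189 155.14497968 157.27015774]
  grip 78 [476.176177   122.44609087] ((475.4423522949219, 121.01005554199219), (57.46409606933594, 13.569480895996094), 71.23937225341797) 72.41806615807135
top bar mid [ 544.83813718 -233.82441656] 77.60435201105385 215.0979243161577 ztop [152.01080271 155.80965963 158.18120177]
  grip 163 [468.59423743 118.02881038] ((468.6974182128906, 118.5478286743164), (61.34555435180664, 15.3101806640625), 73.20735168457031) 73.07257219913893
tongue z 8.719285906520895
[535.86591226 116.66631527   8.        ] [506.89528067 114.68552314   8.        ] -176.08863635758613 -178.01727104627588 134.59801748622996 33.65420877658217
-177.24658248491895
-176.49400103710235
[535.05823153 115.83784556  14.        ] [506.26303915 113.86904863  14.        ] -176.08863635758613 -177.670331572151 135.23634808837662 33.450406943475976
-177.2465824849189
-176.49400103710232
```

>>> {"op": "drive_tool", "data": {"series": [[28,-32,0,-7.7],[28,-32,0,-7.7],[28,-32,0,-7.7],[28,-32,0,-7.7],[28,-32,0,-7.7],[28,-32,0,-7.7],[28,-32,0,-7.7],[28,-32,0,-7.7],[28,-32,0,-7.7],[28,-32,0,-7.7],[28,-32,0,-7.7],[28,-32,0,-7.7]], "hand": 0}}

```text
time: 1.3
tool_pos: [467.0, 123.0, 226.5]
tcp_rot: [-3.141, 0.0, 1.272]
contact_force: [0.2, 1.1, 0.2]
grip_width: 92.2
```

>>> {"op": "drive_tool", "data": {"series": [[3,-5,0,0],[0,0,0,0],[0,0,0,0]]}}

```text
time: 1.6
tool_pos: [468.4, 120.2, 226.4]
tcp_rot: [-3.14, 0.0, 1.28]
contact_force: [0.5, 0.9, 1.1]
grip_width: 92.2
```

Run:
```python
from h import *
r=snap("b"); o=readout.get_obs(); print(o["time"],o["tool_pos"],np.degrees(o["tcp_rot"]))
for n,c in r.items(): print(n,proj(c,o["tool_pos"]))
a=r["top"]["image"][150:290,130:330]; b=r["scene"]["image"][90:230,230:430]
cv2.imwrite("pics/b_z.png",cv2.resize(np.hstack([a,b]),None,fx=2,fy=2,interpolation=cv2.INTER_CUBIC))
```

```text
1.7 [468.39163614 120.68329877 226.7551505 ] [-1.79978484e+02 -4.28867814e-03  7.33665880e+01]
scene (np.float64(331.5231831637169), np.float64(162.49654556461132))
top (np.float64(192.7613736105026), np.float64(232.92308983591693))
```

View pics/b_z.png

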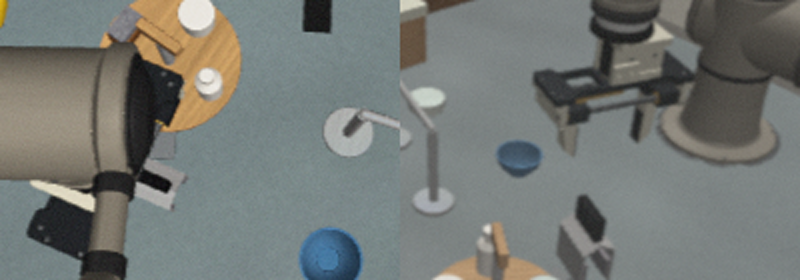

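>>> {"op": "drive_tool", "data": {"series": [[1,0,-25,0],[1,0,-25,0],[0,0,-25,0],[0,0,-25,0],[0,0,-20,-0.5],[0,0,-10,0],[0,0,-7,0],[0,0,-3,0],[0,0,0,0]]}}

```text
time: 2.6
tool_pos: [471.5, 119.9, 87.1]
tcp_rot: [3.141, -0.0, 1.27]
contact_force: [0.3, -0.1, -0.0]
grip_width: 91.9
```

>>> {"op": "drive_tool", "data": {"series": [[0,0,0,0],[0,0,0,0],[0,0,0,0],[0,0,0,0],[0,0,0,0],[0,0,0,0],[0,0,0,0],[0,0,0,0],[0,0,0,0],[0,0,0,0],[0,0,0,0],[0,0,0,0]], "hand": 1}}

```text
time: 3.8
tool_pos: [471.0, 119.6, 86.5]
tcp_rot: [-3.141, 0.0, 1.269]
contact_force: [0.5, 0.8, -3.0]
grip_width: 16.0
```

>>> {"op": "drive_tool", "data": {"series": [[0,0,5,0],[0,0,15,0],[0,0,25,0],[0,0,30,0],[0,0,30,0],[0,0,30,0],[0,0,30,0],[0,0,15,0],[0,0,5,0],[0,0,0,0],[0,0,0,0]]}}

```text
time: 4.9
tool_pos: [470.7, 119.5, 270.6]
tcp_rot: [-3.14, 0.001, 1.269]
contact_force: [0.5, -0.5, -3.7]
grip_width: 16.2
```

Run:
```python
from h import *
r=snap("c"); o=readout.get_obs(); print(o["time"],o["tool_pos"],np.degrees(o["tcp_rot"]),o["contact_force"],o["grip_width"])
a=r["top"]["image"][120:290,130:420]; b=r["scene"]["image"][90:260,200:400]
cv2.imwrite("pics/c_z.png",cv2.resize(np.hstack([a,b]),None,fx=1.6,fy=1.6,interpolation=cv2.INTER_CUBIC))
s=r["scene"];P=cloud(s)
m=(np.hypot(P[...,0]-471,P[...,1]-119)<60)&(P[...,2]>170)&(P[...,2]<300)
print(np.percentile(P[m][:,2],[0.5,5,50]),m.sum())
```

```text
5.0 [470.70147634 119.52340369 270.51208455] [-1.79872278e+02  5.56420240e-02  7.27266377e+01] [-0.30403307 -0.16720513 -2.82829003] 16.128678051403753
[184.46133798 192.15416073 240.26579329] 1016
```

View pics/c_z.png

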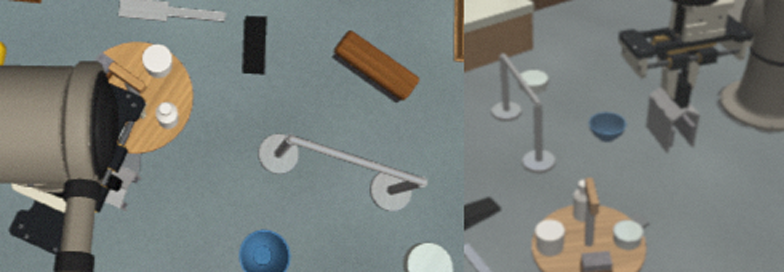

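>>> {"op": "drive_tool", "data": {"series": [[3,-15,0,0],[6,-30,0,0.5],[7,-30,0,0.5],[7,-30,0,0.5],[7,-30,0,0.5],[7,-30,0,0.5],[7,-30,0,0.5],[7,-30,0,0.5],[7,-30,0,0.5],[7,-30,0,0.5],[5,-25,0,0.5],[5,-23,0,0]]}}

```text
time: 6.2
tool_pos: [546.1, -214.7, 270.4]
tcp_rot: [-3.14, -0.001, 1.356]
contact_force: [0.1, -0.5, -3.1]
grip_width: 16.0
```

>>> {"op": "drive_tool", "data": {"series": [[2,-15,0,0.3],[0,-5,0,0],[0,0,0,0],[0,0,0,0],[0,0,0,0]]}}

```text
time: 6.7
tool_pos: [548.3, -232.3, 272.0]
tcp_rot: [3.141, -0.0, 1.363]
contact_force: [-0.3, 0.8, -3.4]
grip_width: 15.9
```

Run:
```python
from h import *
r=snap("d"); o=readout.get_obs(); print(o["time"],o["tool_pos"],np.degrees(o["tcp_rot"]),o["contact_force"],o["grip_width"])
a=r["top"]["image"][130:290,260:440]; b=r["scene"]["image"][60:220,150:330]
cv2.imwrite("pics/d_z.png",cv2.resize(np.hstack([a,b]),None,fx=2.2,fy=2.2,interpolation=cv2.INTER_CUBIC))
```

```text
6.8 [ 548.33872495 -232.56906275  272.04626146] [ 1.79976395e+02 -2.46637983e-04  7.80897145e+01] [ 0.21163436 -0.03268416 -2.68528967] 15.910749468816102
```

View pics/d_z.png

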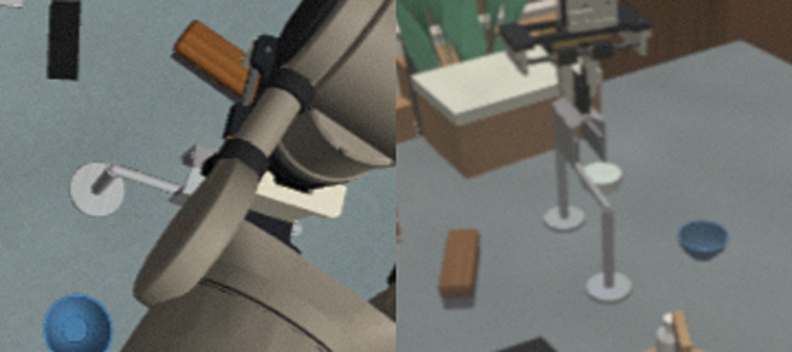

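Run:
```python
from h import *
r=load("d"); th=np.radians(77.7); v=np.array([np.cos(th),np.sin(th)]); n=np.array([v[1],-v[0]])
for k,mid in(("scene",(551.3,-231.9)),("top",(544.8,-233.8))):
    c=r[k];P=cloud(c); q=P[...,:2]-mid
    m=(np.hypot(q[...,0],q[...,1])<70)&(P[...,2]>180)&(P[...,2]<256)
    a=q[m]@n; b=q[m]@v; z=P[m][:,2]
    print(k,m.sum(),"z",np.percentile(z,[1,50,99]))
    for z0 in range(180,256,12):
        i=(z>=z0)&(z<z0+12)
        if i.sum()>4: print(z0,i.sum(),"across",np.percentile(a[i],[3,50,97]).round(1),"along",np.percentile(b[i],[3,97]).round(1))
```

```text
scene 388 z [188.32940754 223.73495242 255.63206655]
180 15 across [-22.6  24.2  25.8] along [-40.2  36.5]
192 58 across [-22.2  19.6  25.8] along [-37.   37.2]
204 77 across [-23.2 -14.4  25.6] along [-37.5  37. ]
216 72 across [-22.8  16.3  25.5] along [-37.   37.8]
228 77 across [-23.6 -15.3  25.9] along [-35.4  38.1]
240 42 across [-24.7  24.1  26. ] along [-35.8  38.6]
252 47 across [-23.9  20.   24.8] along [-36.6  37.4]
top 123 z [188.70976054 228.92866876 255.68072082]
180 8 across [-22.4 -21.9  15.6] along [27.4 41.5]
192 14 across [-22.4   2.1  25.2] along [30.3 41.5]
204 21 across [-22.3 -15.4  26. ] along [29.9 41.4]
216 16 across [-22.4  18.1  25.9] along [34.3 41.7]
228 21 across [-22.2 -13.2  27.5] along [33.4 41.5]
240 10 across [-22.3 -21.3  27.6] along [30.  41.5]
252 33 across [-21.6  23.2  27. ] along [22.5 41. ]
```

>>> {"op": "drive_tool", "data": {"series": [[-1.5,0,-10,-0.3],[0,0,-20,0],[0,0,-20,0],[0,0,-20,0],[0,0,-15,0],[0,0,-8,0],[0,0,-4,0],[0,0,0,0],[0,0,0,0]]}}

```text
time: 7.7
tool_pos: [547.1, -233.6, 175.5]
tcp_rot: [3.14, 0.0, 1.357]
contact_force: [-0.2, 0.6, -2.4]
grip_width: 15.8
```

>>> {"op": "drive_tool", "data": {"series": [[0,0,-2,0],[0,0,-1,0],[0,0,-1,0],[0,0,0,0]]}}

```text
time: 8.1
tool_pos: [546.7, -233.4, 170.7]
tcp_rot: [3.142, -0.0, 1.357]
contact_force: [0.5, -0.1, -2.7]
grip_width: 15.8
```

>>> {"op": "drive_tool", "data": {"series": [[0,0,-1,0],[0,0,-1,0],[0,0,-1,0],[0,0,0,0]]}}

```text
time: 8.5
tool_pos: [546.7, -233.4, 167.6]
tcp_rot: [-3.142, 0.0, 1.357]
contact_force: [0.1, -0.2, -2.7]
grip_width: 15.5
```

Run:
```python
from h import *
r=snap("e"); o=readout.get_obs(); print(o["time"],o["tool_pos"],o["contact_force"],o["moment"])
b=r["scene"]["image"][70:190,170:320]
cv2.imwrite("pics/e_z.png",cv2.resize(b,None,fx=4,fy=4,interpolation=cv2.INTER_CUBIC))
```

```text
8.6 [ 546.78196598 -233.38804416  167.70724104] [ 0.28122571  0.2598165  -3.15439826] [-0.09447978  0.1328472   0.00987273]
```

View pics/e_z.png

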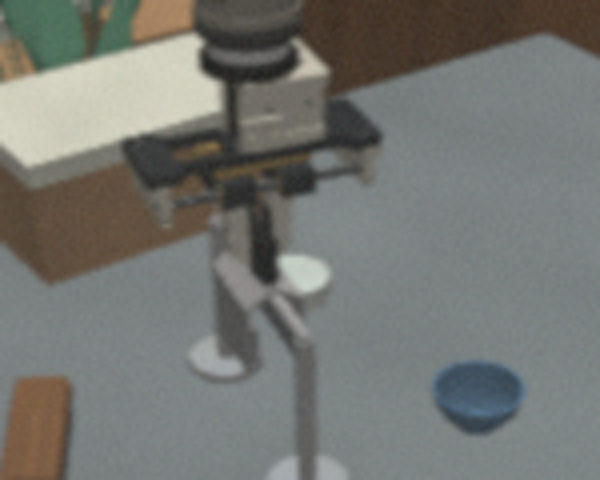

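Astride; the bar enters the channel. Feeling for contact.

>>> {"op": "drive_tool", "data": {"series": [[0,0,-1,0],[0,0,0,0],[0,0,0,0]]}}

```text
time: 8.9
tool_pos: [546.9, -233.4, 167.6]
tcp_rot: [3.141, 0.0, 1.357]
contact_force: [-2.6, 1.4, 5.8]
grip_width: 15.8
```

>>> {"op": "drive_tool", "data": {"series": [[0,0,-1,0],[0,0,0,0],[0,0,0,0]]}}

```text
time: 9.2
tool_pos: [546.9, -233.5, 167.5]
tcp_rot: [3.14, 0.001, 1.357]
contact_force: [-4.3, 1.8, 10.6]
grip_width: 16.1
```

>>> {"op": "drive_tool", "data": {"series": [[0,0,-1,0],[0,0,0,0],[0,0,0,0]]}}

```text
time: 9.5
tool_pos: [546.9, -233.4, 167.5]
tcp_rot: [3.139, 0.001, 1.357]
contact_force: [-5.9, 3.6, 16.7]
grip_width: 16.0
```

>>> {"op": "drive_tool", "data": {"series": [[-0.5,0,1,0],[-0.3,0,1,0],[0,0,0,0],[0,0,0,0]]}}

```text
time: 9.9
tool_pos: [546.2, -233.5, 167.2]
tcp_rot: [3.141, 0.0, 1.357]
contact_force: [-1.4, 1.5, 4.6]
grip_width: 15.9
```

>>> {"op": "drive_tool", "data": {"series": [[0,0,0,0],[0,0,0,0],[0,0,0,0],[0,0,0,0],[0,0,0,0],[0,0,0,0],[0,0,0,0],[0,0,0,0],[0,0,0,0],[0,0,0,0]], "hand": 0}}

```text
time: 10.9
tool_pos: [546.0, -233.4, 166.8]
tcp_rot: [3.141, -0.0, 1.357]
contact_force: [0.1, 0.1, 0.2]
grip_width: 90.0
```

>>> {"op": "drive_tool", "data": {"series": [[0,0,5,0],[0,0,15,0],[0,0,25,0],[0,0,30,0],[0,0,20,0],[0,0,0,0]]}}

```text
time: 11.5
tool_pos: [547.2, -234.1, 265.5]
tcp_rot: [3.135, 0.002, 1.357]
contact_force: [0.1, 0.1, -0.9]
grip_width: 91.9
```

Run:
```python
from h import *
r=snap("f"); o=readout.get_obs(); print(o["time"],o["tool_pos"],o["contact_force"],o["grip_width"])
a=r["top"]["image"][150:270,280:430];b=r["scene"]["image"][70:190,170:320]
cv2.imwrite("pics/f_z.png",cv2.resize(np.hstack([a,b]),None,fx=2.6,fy=2.6,interpolation=cv2.INTER_CUBIC))
```

```text
11.6 [ 545.8924458  -233.34710908  261.67749718] [0.51790396 0.01746274 0.06894013] 91.97424125741597
```

View pics/f_z.png

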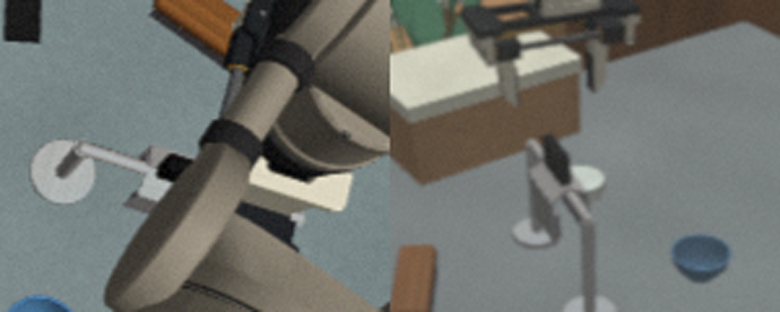

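Run:
```python
from h import *
out=[]
for tag in("d","e","f"):
    t=load(tag)["top"]; out.append(t["image"].astype(float))
im=np.mean(out,0); t["image"]=im
g=im.mean(2)
a=im[200:245,185:240]; cv2.imwrite("pics/f_t.png",cv2.resize(a.astype(np.uint8),None,fx=10,fy=10,interpolation=cv2.INTER_CUBIC))
# dark edge subpixel: per row, min of smoothed in windows
L=[];R=[]
for v in range(217,229):
    row=g[v]
    def dip(a,b):
        x=np.arange(a,b); w=np.clip(118-row[a:b],0,None)**1; return (x*w).sum()/w.sum() if w.sum()>3 else None
    l,r_=dip(202,208),dip(214,220); print(v,l,r_,row[202:221].astype(int))
t["image"]=np.zeros((384,512,3))
```

```text
217 205.0 None [135 132 132 110 125 128 127 126 125 125 126 127 126 125 124 125 123 132
 135]
218 205.0 None [134 134 134 109 120 123 124 127 126 124 128 126 128 127 130 117 125 135
 132]
219 205.01941747572815 None [133 135 132 106 117 125 125 125 125 126 124 127 126 126 125 119 126 132
 132]
220 205.0 216.99999999999997 [133 134 130 114 119 127 125 127 126 124 128 126 127 130 128 112 125 129
 130]
221 None 217.0 [133 134 131 119 121 124 126 126 125 127 126 127 125 130 126 112 123 132
 133]
222 None None [132 130 134 123 125 127 127 124 125 125 125 126 128 127 127 116 124 132
 130]
223 None 217.0 [132 130 130 124 124 125 127 125 126 127 127 126 127 128 127 107 121 130
 132]
224 204.0 None [132 130 108 119 125 124 127 126 126 126 126 126 128 128 125 115 125 131
 131]
225 None None [132 130 116 124 128 128 126 127 126 130 129 129 130 128 130 116 127 130
 129]
226 None None [130 133 115 127 126 128 126 126 129 127 126 127 128 128 126 115 125 130
 130]
227 204.0 None [133 129 110 127 129 126 128 128 127 127 127 129 128 125 125 127 133 130
 131]
228 204.0 None [130 128 112 126 132 130 127 127 128 129 126 129 129 128 121 129 132 131
 131]
```

View pics/f_t.png

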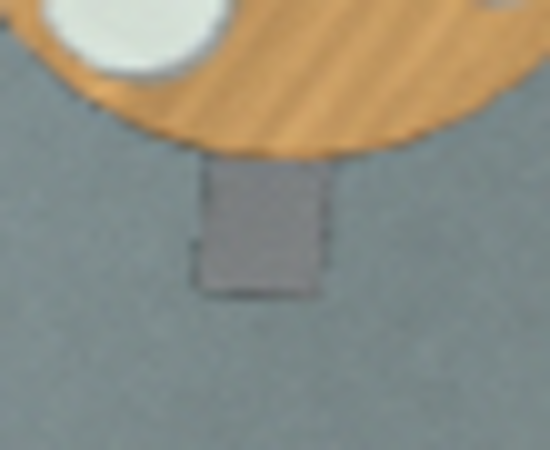

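Run:
```python
from h import *
for cam,box in(("top",(198,215,224,232)),("scene",(295,195,345,240))):
    ims=[load(k)[cam]["image"].astype(float) for k in("d","e","f")]; c=load("f")[cam]; im=np.mean(ims,0); P=cloud(c)
    sat=im.max(2)-im.min(2); hsv=cv2.cvtColor(im.astype(np.uint8),cv2.COLOR_BGR2HSV)
    x0,y0,x1,y1=box
    if cam=="scene":
        a=im[y0:y1,x0:x1]; cv2.imwrite("pics/f_s.png",cv2.resize(a.astype(np.uint8),None,fx=12,fy=12,interpolation=cv2.INTER_CUBIC))
    rg=im[...,2]-im[...,1]  # red-green: floor negative
    print(cam,"rg floor/tongue",rg[y0:y1,x0:x1].min(),np.percentile(rg[y0:y1,x0:x1],[20,50,80]))
    if cam=="top":
        lo=np.median(rg[232:240,200:220]); hi=np.median(rg[218:227,207:215]); print(lo,hi)
        w=np.clip((rg-lo)/(hi-lo),0,1)
        pts=[]
        for v in range(218,229):
            r_=rg[v]; th=(lo+hi)/2
            def cross(a,b):
                for u in range(a,b):
                    if (r_[u]-th)*(r_[u+1]-th)<=0 and r_[u]!=r_[u+1]: return u+(th-r_[u])/(r_[u+1]-r_[u])
            l=cross(201,208); q=None
            for u in range(221,213,-1):
                if (r_[u]-th)*(r_[u-1]-th)<=0: q=u-(th-r_[u])/(r_[u-1]-r_[u]); break
            m=plane(c,(l+q)/2,v,9)[:2]; pts.append(m); print(v,l,q,m, np.linalg.norm(plane(c,l,v,9)-plane(c,q,v,9)))
        pts=np.array(pts); f=np.polyfit(pts[:,0],pts[:,1],1); print("dir deg",np.degrees(np.arctan(f[0]))-180)
        for c0 in([637.3,119.2],[637.7,119.7]): print(np.degrees(np.arctan2(*(pts.mean(0)-c0)[::-1])))
```

```text
top rg floor/tongue -17.0 [-14.66666667 -12.66666667  -3.66666667]
-14.333333333333329 -3.6666666666666714
218 205.2941176470588 217.8 [533.10926744 114.93187923] 34.442041873245806
219 205.0 217.76470588235293 [530.31120959 115.01172211] 35.13281723510432
220 204.77777777777777 217.65384615384616 [527.51611216 115.09648412] 35.41711675010245
221 204.8 217.7058823529412 [524.78410167 114.62445217] 35.47705772135869
222 204.66666666666666 217.3125 [521.96762963 114.97381316] 34.74037380870091
223 204.5185185185185 217.33333333333334 [519.21302588 114.77758119] 35.18265963404388
224 204.55555555555554 217.15 [516.45907967 114.6074859 ] 34.55609984808718
225 204.36363636363637 217.15 [513.70190437 114.49979726] 35.06082019890139
226 204.5 216.93333333333334 [510.96442869 114.24017727] 34.07160835375312
227 204.0 216.5 [508.10609826 115.14231866] 34.23269134415677
228 204.30769230769232 216.6818181818182 [505.45844505 114.10727861] 33.86715861243753
dir deg -178.72891765858557
-177.8310288049285
-177.59690242012203
scene rg floor/tongue -10.666666666666686 [-7.66666667 -6.66666667 -6.33333333]
```

View pics/f_s.png

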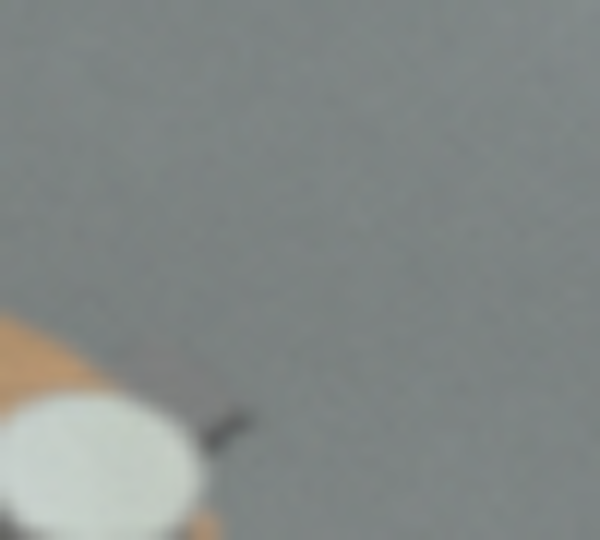

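>>> {"op": "drive_tool", "data": {"series": [[4,16,0,-1],[7,30,0,-1.5],[8,30,0,-1.5],[8,30,0,-1.5],[8,30,0,-1.5],[8,30,0,-1.5],[8,30,0,-1.5],[8,30,0,-1.5],[8,30,0,-1.5],[8,30,0,-1.5],[8,30,0,-1.3],[7,25,0,0]]}}

```text
time: 12.8
tool_pos: [635.5, 109.3, 259.7]
tcp_rot: [-3.139, 0.002, 1.081]
contact_force: [-0.2, -0.9, 0.1]
grip_width: 91.5
```

>>> {"op": "drive_tool", "data": {"series": [[3,12,-20,0],[0,0,-20,0],[0,0,-20,0],[0,0,0,0],[0,0,0,0]]}}

```text
time: 13.3
tool_pos: [638.6, 119.5, 200.9]
tcp_rot: [-3.14, 0.001, 1.081]
contact_force: [0.7, 0.1, 0.5]
grip_width: 91.5
```

Run:
```python
from h import *
r=snap("g"); o=readout.get_obs(); print(o["time"],o["tool_pos"],np.degrees(o["tcp_rot"]),o["contact_force"],o["grip_width"])
for n,c in r.items(): print(n,proj(c,o["tool_pos"]),proj(c,[639,119.5,151]))
a=r["top"]["image"][120:260,140:300];b=r["scene"]["image"][120:260,190:350]
cv2.imwrite("pics/g_z.png",cv2.resize(np.hstack([a,b]),None,fx=2.4,fy=2.4,interpolation=cv2.INTER_CUBIC))
c=r["scene"];P=cloud(c)
bm=(np.abs(P[...,0]-548)<80)&(np.abs(P[...,1]+228)<125)&(P[...,2]>190)&(P[...,2]<210)&(c["image"].max(2)<60);p=P[bm]; print("grip hung",len(p),np.percentile(p,[3,50,97],axis=0))
```

```text
13.4 [639.40557332 119.47057803 202.60690862] [ 1.79932916e+02 -3.95600467e-02  6.19162032e+01] [-0.55054939  0.31871408 -0.53909163] 91.77240919419552
scene (np.float64(280.4557312261185), np.float64(193.48118048235938)) (np.float64(279.72033708683495), np.float64(208.82592509681544))
top (np.float64(205.86405402500552), np.float64(159.97739902045146)) (np.float64(208.6444964726247), np.float64(166.5062162629136))
grip hung 53 [[ 544.74514094 -256.49235497  191.97101103]
 [ 554.96761425 -226.08238142  199.83488534]
 [ 563.4478126  -204.5620221   201.46405653]]
```

View pics/g_z.png

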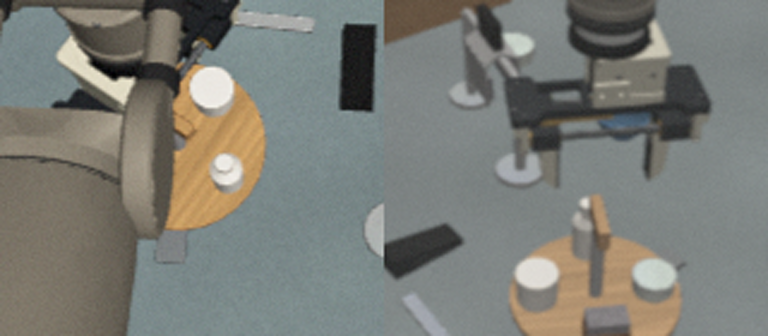

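View pics/g_scene.png

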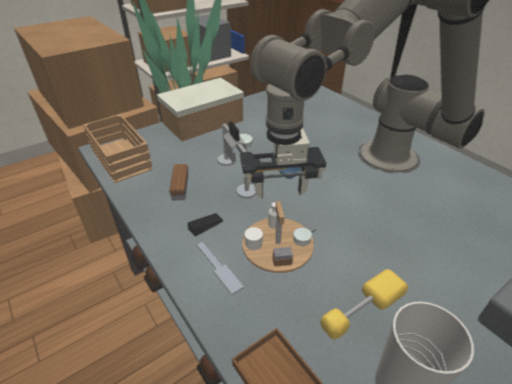

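>>> {"op": "drive_tool", "data": {"series": [[0,0,-20,-0.4],[0,0,-20,0],[0,0,-20,0],[0,0,-12,0],[0,0,-7,0],[0,0,-2,0],[0,0,0,0]]}}

```text
time: 14.1
tool_pos: [639.4, 119.6, 121.4]
tcp_rot: [3.141, -0.001, 1.074]
contact_force: [0.4, 0.3, 0.1]
grip_width: 91.8
```

>>> {"op": "drive_tool", "data": {"series": [[0,0,0,0],[0,0,0,0],[0,0,0,0],[0,0,0,0],[0,0,0,0],[0,0,0,0],[0,0,0,0],[0,0,0,0],[0,0,0,0],[0,0,0,0],[0,0,0,0],[0,0,0,0]], "hand": 1}}

```text
time: 15.3
tool_pos: [638.0, 120.1, 120.6]
tcp_rot: [-3.14, 0.001, 1.074]
contact_force: [-4.8, 1.7, 2.7]
grip_width: 14.7
```

Run:
```python
from h import *
o=readout.get_obs(); print(o["time"],o["tool_pos"],np.degrees(o["tcp_rot"]),o["contact_force"],o["moment"],o["grip_width"],np.degrees(o["joint_positions"]))
```

```text
15.3 [638.01838524 120.09390183 120.63849735] [-1.79882173e+02  3.07955264e-02  6.15417684e+01] [-4.80206763  1.70175026  2.73138088] [ 0.33877404  1.03883828 -0.08723798] 14.71383017393839 [3.88358515e+00 3.77899241e+01 7.40214304e+01 3.98374433e-02
 6.83046734e+01 3.23270842e+01]
```

>>> {"op": "drive_tool", "data": {"series": [[-1.2,0.5,0,0],[0,0,0,-2],[0,0,0,-4],[0,0,0,-5],[0,0,0,-5],[0,0,0,-5],[0,0,0,-4],[0,0,0,0]]}}

```text
time: 16.1
tool_pos: [638.2, 119.9, 120.7]
tcp_rot: [3.141, -0.001, 0.637]
contact_force: [0.6, 0.6, -1.1]
grip_width: 14.7
```

Run:
```python
from h import *
o=readout.get_obs(); print(o["time"],o["tool_pos"],np.degrees(o["tcp_rot"]),o["contact_force"],o["moment"],o["grip_width"])
```

```text
16.1 [638.24080973 119.8913785  120.6657606 ] [ 1.79948739e+02 -4.09220201e-02  3.64863142e+01] [ 0.55749972  0.5634036  -1.09293955] [-0.0326271   0.08614393 -0.03470561] 14.716680030620866
```

Forces are near zero. I need to go from 36.5 to about 2.1.

>>> {"op": "drive_tool", "data": {"series": [[0,0,0,-3],[0,0,0,-5],[0,0,0,-5],[0,0,0,-5],[0,0,0,-5],[0,0,0,-5],[0,0,0,-4],[0,0,0,-2.4],[0,0,0,0],[0,0,0,0],[0,0,0,0]]}}

```text
time: 17.2
tool_pos: [638.3, 119.5, 120.7]
tcp_rot: [3.141, -0.001, 0.038]
contact_force: [2.6, -3.9, -2.4]
grip_width: 14.6
```

Run:
```python
from h import *
r=snap("i"); o=readout.get_obs(); print(o["time"],o["tool_pos"],np.degrees(o["tcp_rot"]),o["contact_force"],o["moment"],o["grip_width"])
a=r["top"]["image"][120:260,140:300];b=r["scene"]["image"][120:260,220:380]
cv2.imwrite("pics/i_z.png",cv2.resize(np.hstack([a,b]),None,fx=2.4,fy=2.4,interpolation=cv2.INTER_CUBIC))
```

```text
17.3 [638.31544912 119.49870343 120.68165315] [ 1.79948294e+02 -6.03478626e-02  2.16920934e+00] [ 3.48292658 -3.10219693 -3.28666136] [-0.68252658 -0.50173752  0.0491937 ] 14.604822054126066
```

View pics/i_z.png

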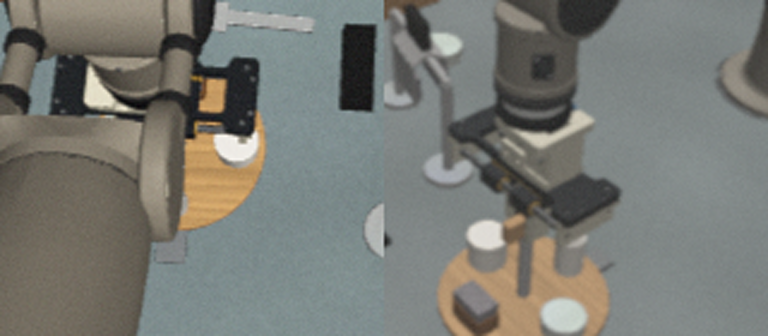

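View pics/i_scene.png

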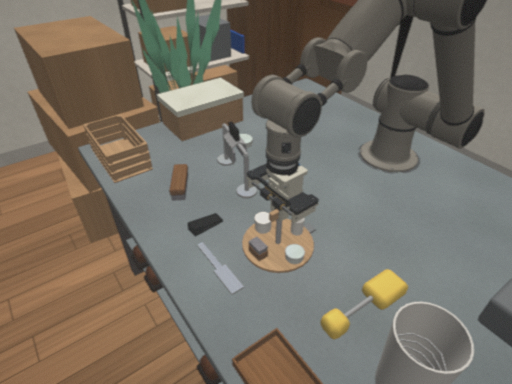

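Run:
```python
from h import *
def feats(tag):
    c=load(tag)["scene"];P=cloud(c);hsv=cv2.cvtColor(c["image"],cv2.COLOR_BGR2HSV)
    d=np.hypot(P[...,0]-640.7,P[...,1]-120.3)<112
    m=d&(P[...,2]>30)&(P[...,2]<85)&(hsv[...,1]<70)&(hsv[...,2]>185)
    n,l,st,ce=cv2.connectedComponentsWithStats(m.astype(np.uint8))
    for i in range(1,n):
        if st[i,4]>40:
            p=P[l==i]; z=np.percentile(p[:,2],80); q=p[p[:,2]>z-4]; k=(q[:,:2].min(0)+q[:,:2].max(0))/2
            e=cv2.minEnclosingCircle(q[:,:2].astype(np.float32))
            k=np.array(e[0]); v=k-[640.7,120.3]; print(tag,ce[i].round(),st[i,4],"z",z.round(1),k.round(1),"rad",round(e[1],1),"r",np.hypot(*v).round(1),"ang",np.degrees(np.arctan2(v[1],v[0])).round(1), "mean ang",np.degrees(np.arctan2(*(q.mean(0)[:2]-[640.7,120.3])[::-1])).round(1))
feats("a");feats("i")
```

```text
a [253. 233.] 178 z 69.6 [698.1  84.3] rad 25.0 r 67.7 ang -32.1 mean ang -30.9
a [302. 234.] 160 z 51.5 [580.3 151.9] rad 23.4 r 68.2 ang 152.4 mean ang 152.7
i [262. 217.] 139 z 69.7 [641.2  50.5] rad 24.8 r 69.9 ang -89.6 mean ang -87.9
i [295. 251.] 203 z 51.4 [636.5 185.1] rad 24.9 r 64.9 ang 93.7 mean ang 93.1
```

Run:
```python
from h import *
print(job.close_job())
```

```text
the job is handed in; nothing more can be done
None
```

The boot scraper hangs by itself astride the low rail near the middle, and the carousel is turned so the bottle stands at the front. I handed the job in at 17.3 s with the gripper still holding the handle.

- **Scraper:** It touched the bar at tool height 167.5 mm, against 167.3 expected. After I let go, the scene camera showed it upright, with its grip top at about 200 mm.
- **Carousel:** I turned it by about −59.4°. The tool's final yaw puts the bottle at −177.8°. The jar and tin in the scene view put it at −179.6° and −176.3°, about −178° on average. The tongue measured −177.8°, taken from the carousel's centre to the tongue. Contact forces at the end were under 6 N.
- **Other things on the rack:** None were touched. In the last scene picture they look to be where they were; I did not measure them again.

Two checks disagreed slightly:
- The two cameras differ by about 4 to 6 mm, mostly in x, so I used the average of both.
- The tongue's own edges gave −178.7° (first estimate −176.1°) rather than −177.8°, so the bottle's alignment is known only to about 1°. In the last pictures the arm hid the bottle from the top camera and partly from the scene camera, so the final angle rests on the jar, the tin and the tool yaw.

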